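# Third hand for the last wall of a model room

### The job

The pupil's model room on the table still lacks one of its two side walls: take the tall white wall with the window out of the timber rack and stand it upright on the base board at the open end of the room, square to the back wall and flush with its end, just as the finished wall stands at the other end. Press its rear edge against the back wall with a steady push of about 10 N (5 to 18 N is fine; never ram the standing walls, their glue is fresh) so that the pupil can screw it on from behind, and finish while still gripping and pressing it: do not let go. Leave the low brown partition in the rack, the glue bottle, the screw jar and the screwdriver alone.

Things in the scene. Friction and masses are not known exactly. Their poses are not given: they have to be found in the camera images.
- room_base: plywood base of the model room, 220 (x) x 280 (y) x 12 mm, fixed to the table. Origin: centre of its underside. Back wall along its -x edge; the +x side is open. A side wall in place stands on it, length along x, origin at x -8, y +134 or -134, z 12 mm; one end has the finished wall, the open one a pencil outline. Glued model furniture, to 50 mm high, within 65 mm of y = 0
- back_wall: white back wall of the room, 12 mm thick (x), 280 mm long (y), 170 mm high, rigid, glued on the base flush with its -x edge. Origin: centre of its underside, 12 mm above the table; axes parallel to the base's. Inner face at x = +6 mm, ends at y = +-140 mm. A model shelf 34 mm deep is on the inner face, within 65 mm of the middle
- finished_wall: side wall already fastened, the same shape and size as the loose one, standing in place on the base at its +y or -y end (differs from start to start). Origin: centre of its underside; x along its length, z up; fixed
- side_wall: the wall to hold: white ply panel with a window, 180 (x) x 12 (y) x 170 mm high (z), 130 to 250 g. Origin: centre of its underside. Symmetric: either upright edge may go to the back wall. Window 80 x 60 mm, centred, 45 to 105 mm above the underside; above it a solid band to grip across the 12 mm. Starts upright in an outer slot of the rack, underside 10 mm above the table
- rack: timber rack, 140 (x) x 126 (y) x 45 mm high, fixed; three slots along x, 16 mm wide, 35 mm deep, centred at y = -45, 0 and +45 mm. Origin: centre of its underside, on the table. The side wall is in one outer slot, the low partition in the other
- low_partition: brown panel, 150 mm long (x), 12 mm thick (y), 85 mm high, standing in the other outer slot of the rack; to be left alone. Origin: centre of its underside
- glue_bottle: white bottle with an orange cap, 52 mm wide, 125 mm high, standing on the table beyond the work; to be left alone. Origin: centre of its underside
- screw_jar: low clear jar with a metal lid, 60 mm wide, 65 mm high, standing on the table beyond the work; to be left alone. Origin: centre of its underside
- screwdriver: screwdriver lying on the table beyond the work; to be left alone. Its length is along its x axis
Mind the look-alikes: they are no part of the job. Leave any green or red look-alike of the side_wall alone.

How it is judged:
At the end, for the whole second after the job is handed in: The side wall stands still at the open end of the room, flush with the back wall's end and down on the base within 4 mm, upright and square within 0.05 rad, gripped by the fingers (over 15 N in all) and pressed against the back wall with 5 to 18 N (contact force between side_wall and back_wall between 5 and 18 N and contact force between the fingers and side_wall above 15 N and (y of side_wall in the frame of room_base between 0.13 and 0.138 m or y of side_wall in the frame of room_base between -0.138 and -0.13 m) and horizontal distance between side_wall and finished_wall above 0.25 m and x of side_wall in the frame of room_base between -0.012 and -0.004 m and height (world z) of side_wall between 0.009 and 0.016 m and angle between side_wall's own z axis and vertical below 0.05 rad and angle between the x axis of side_wall and the x axis of room_base, either way round below 0.05 rad and linear speed of side_wall below 0.01 m/s); the arm keeps its last pose, push and grip.
It fails at once if the wall is rammed against the back wall or the finished wall (over 40 N) (contact force between side_wall and back_wall above 40 N or contact force between side_wall and finished_wall above 40 N).
It fails at once if the partition, glue bottle, screw jar or screwdriver is moved by more than 30 mm (distance of any of low_partition, glue_bottle, screw_jar, screwdriver from where it was at the start of the episode above 0.03 m).
It also fails if it takes over 48 s, if anything falls off the work surface, if the arm or the gripper's body presses on something with over 40 N, if the wrist force passes 120 N, or if a joint passes its speed limit or range.

### The arm

A 6-joint arm with a two-finger parallel gripper is mounted at the origin on the work surface. World frame = base frame: x ahead of the robot, y to its left, z up, the work surface at z = 0. Lengths are in m, angles in rad, forces in N, time in s.
With the tool pointing down it reaches from about 0.325 to 0.9 m from the base axis. Payload 6.1 kg.
Tool frame: the origin (TCP) lies midway between the tips of the shut fingers; the grasp point (between the pads) lies pinch_z behind it (pinch_z is the distance from the TCP to the grasp point, in m); z points along the fingers, y is the direction in which the jaws open and shut (so a half turn about z gives the same grasp; the last joint's range is limited). The gripper opens to 87 mm and grips with 3 to 60 N. Pads are 19 mm wide; open, the fingers measure 117 mm over their backs; the gripper's body (75 mm by 190 mm) begins 51 mm behind the grasp point.
Start: joints at [-1.29, 0.22, 1.526, -0, 1.395, -0.126], TCP at [0.247, -0.574, 0.223] pointing down, gripper open.
Joint ranges: [-2.98, 2.98], [-0.91, 2.08], [0.09, 2.57], [-1.24, 4.39], [0.2, 2.65], [-2.68, 2.68]. Speed limits (rad/s): [2.57, 2.57, 3.01, 3.14, 3.14, 3.14].

### API

Orientations are given as a unit quaternion [x, y, z, w].
In Python, from plant import * gives the robot as it stands. The module is installed in compiled form; this text tells all that it offers.
- The arm moves only by the tool play_rows, never from a script. Its argument "series" is a list of rows, each a list of 2 entries, a list of its own where there are three numbers: the shift along the tool's x, y, z in mm, then the turn, a rotation vector about the tool's x, y, z in degrees. In form: [[[x, y, z], [wx, wy, wz]], ...]. A call has 1 to 20 rows; each row is the pose to reach, as a shift and turn from the pose measured when the call began, along the tool's axes at that moment; what a row does not reach only later rows make up. A row lasts 1/10 s, in which the tool goes at most 50 mm and 8.59 degrees, less where a joint would pass 70% of its speed; a pose out of reach is approached as far as the arm can. A call with a gripper value outside its range is refused whole. "fingers" is the closure, from -1 (fully open) to 1 (shut), set as the call begins (left out, the last holds). The fingers move at their own pace and stop on an object; "grip_force" is the grip in N (left out, the last holds). Time passes only in rows, so rows that repeat a pose let the fingers close. It gives the time, the measured TCP pose, the force and the opening at its end, in the units of the state.
- state(): the state, without advancing time (a new reading comes with each control period).
- grab_frame(name): name is "scene" or "top" or "wrist"; returns (picture, depth): 400x640x3 uint8, red, green, blue; 400x640 float32, m along the optical axis (not along the pixel's ray), 0 where there is no reading.
- get_calibration(name): a dict with "fx", "fy", "cx", "cy" (pixels), "camera_from_world" (4x4, takes a point from world to camera coordinates); the wrist camera has in their place "hand_eye" (4x4, takes a point from camera to tool coordinates, whose origin is the TCP and whose axes are the flange's). Camera axes: x right, y down, z forward; pixel columns grow to the right and rows downward; lengths in m; the calibration is good to about 2 mm. A picture is of the moment at which its call begins: read the wrist's pose just before it. get_calibration takes no time and is no camera call.
- sign_off(): hands the job in, once; it reports no verdict.
The state is a dict: "clock": time; "qpos": joint angles; "joint_velocities": joint speeds; "joint_efforts": joint torques, N m; "position": TCP position; "orientation": TCP orientation; "force": force on the tool from outside, world axes, zero at the start; "ft_torque": the same for the moment, N m; "finger_gap": finger opening in m.
Only numpy, scipy, OpenCV 4.12 (cv2) and the standard library are available. Lean on these libraries where they do the work, as an engineer would, in place of code of your own. Each camera call takes 0.05 s, during which the arm holds its last target.

## Working session

There is one attempt and no reset: what is moved stays moved. The work goes in short steps, Python scripts to look and compute and a tool call to move; the robot and the scene stay as the last step left them, time stands still between calls to the robot, and variables do not carry over. Pictures are saved under pics/ and viewed, and the job is handed in when it is done.

Besides the shell and the picture viewer there is one more tool, called after "Emit:" as name(argument=value, ...) on one line, values as JSON. play_rows: Moves the arm, as the interface text tells. Its arguments: {"type":"object","properties":{"series":{"type":"array"},"fingers":{"type":"number"},"grip_force":{"type":"number"}},"required":["series"]}

```bash
mkdir -p pics; cat > h.py <<'E'
from plant import *
import numpy as np, cv2
from scipy.spatial.transform import Rotation as R
def save(n,im): cv2.imwrite('pics/'+n,cv2.cvtColor(np.ascontiguousarray(im),cv2.COLOR_RGB2BGR))
def cloud(name,d):
    c=get_calibration(name); v,u=np.mgrid[0:400,0:640]
    P=np.stack([(u-c['cx'])/c['fx']*d,(v-c['cy'])/c['fy']*d,d,np.ones_like(d)],-1)
    if 'camera_from_world' in c: T=np.linalg.inv(np.array(c['camera_from_world']))
    else:
        s=state(); T=np.eye(4); T[:3,:3]=R.from_quat(s['orientation']).as_matrix(); T[:3,3]=s['position']; T=T@np.array(c['hand_eye'])
    return (P@T.T)[...,:3]
E
python3 - <<'E'
from h import *
for n in('scene','top'):
    im,d=grab_frame(n); save(n+'0.png',im); np.savez(n+'0.npz',im=im,d=d)
    print(n,{k:np.round(v,4).tolist() for k,v in get_calibration(n).items()})
s=state(); print(s)
print({k:np.round(v,4).tolist() for k,v in get_calibration('wrist').items()})
import plant; print([k for k in dir(plant) if not k.startswith('_')])
E
```

```text
scene {'fx': 486.2914, 'fy': 486.2914, 'cx': 311.7485, 'cy': 201.4929, 'camera_from_world': [[0.2494, 0.9684, -0.0007, -0.1279], [0.7105, -0.1834, -0.6794, -0.3534], [-0.6581, 0.1689, -0.7338, 1.5438], [0.0, 0.0, 0.0, 1.0]]}
top {'fx': 366.1511, 'fy': 366.1511, 'cx': 319.3171, 'cy': 198.6659, 'camera_from_world': [[0.0049, -0.9997, -0.0232, -0.0204], [-0.9948, -0.0025, -0.1014, 0.5531], [0.1013, 0.0235, -0.9946, 0.8572], [0.0, 0.0, 0.0, 1.0]]}
{'clock': 0.1, 'qpos': array([-1.29011003e+00,  2.21203443e-01,  1.52749726e+00, -2.00235577e-06,
        1.39469330e+00, -1.26084942e-01]), 'joint_velocities': array([-0.00179687, -0.00261989, -0.0029518 , -0.00047345, -0.00151315,
        0.00035938]), 'joint_efforts': array([ 6.23662872e-04, -4.95944595e+01, -3.88520443e+01,  6.99808029e-02,
        5.15449955e-02, -3.50041898e-05]), 'position': array([ 0.24712646, -0.5734559 ,  0.22151155]), 'orientation': array([ 9.79387911e-01,  2.01986408e-01, -7.05360384e-05, -8.97908979e-04]), 'force': array([ 0.79137472, -0.32920265,  0.1522518 ]), 'ft_torque': array([0.01030242, 0.03678199, 0.02567246]), 'finger_gap': 0.08725477510875658}
{'fx': 313.8309, 'fy': 313.8309, 'cx': 316.1735, 'cy': 195.267, 'hand_eye': [[-0.0005, -0.9564, -0.292, 0.0796], [1.0, -0.0004, -0.0004, -0.0007], [0.0003, -0.292, 0.9564, -0.1633], [0.0, 0.0, 0.0, 1.0]]}
['IKError', 'get_calibration', 'grab_frame', 'pinch_z', 'sign_off', 'state']
```

View pics/scene0.png

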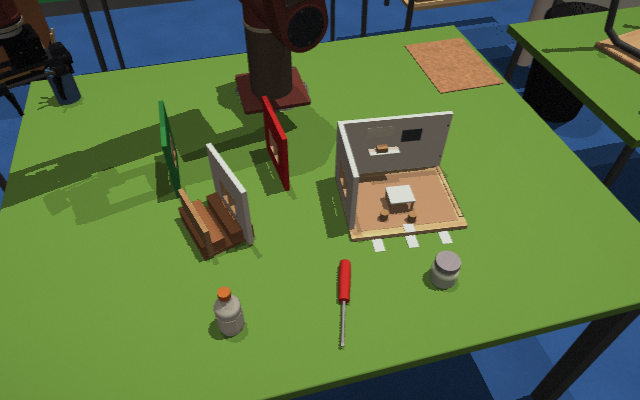

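View pics/top0.png

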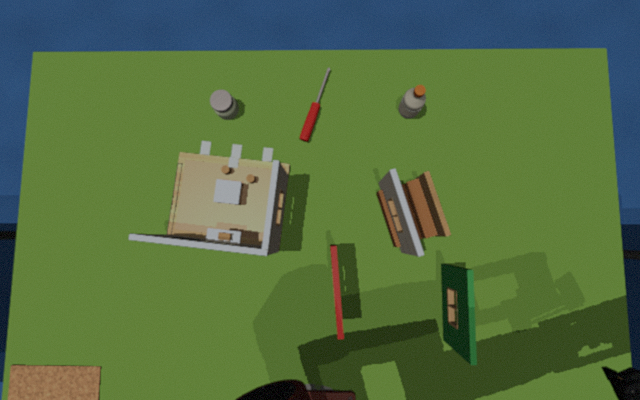

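The scene view shows the white windowed wall in the rack at about (230,195). The red wall at (276,145) and green wall at (170,150) are the look-alikes. In the top view the white wall is at (400,212), the brown partition at (427,205), and the room's open end is on the left, near (175,200). Only the white one fits: it is tall, white, and stands in an outer rack slot.

```bash
cat > m.py <<'E'
from h import *
for n in('top','scene'):
    z=np.load(n+'0.npz'); im,d=z['im'],z['d']; P=cloud(n,d)
    g=(d>0)
    hsv=cv2.cvtColor(im,cv2.COLOR_RGB2HSV)
    white=(hsv[...,1]<60)
    def rep(lbl,m):
        X=P[m][:, :2].astype(np.float32)
        # keep the largest blob
        k,l,st,_=cv2.connectedComponentsWithStats(m.astype(np.uint8),connectivity=8)
        i=1+np.argmax(st[1:,4]); X=P[l==i]; 
        (c,wh,a)=cv2.minAreaRect(X[:,:2].astype(np.float32)*1000)
        v=np.linalg.svd(X[:,:2]-X[:,:2].mean(0),full_matrices=False)[2][0]
        print(n,lbl,len(X),'c',np.round(c,1),'wh',np.round(wh,1),'a',round(a,2),'svdang',round(np.degrees(np.arctan2(v[1],v[0])),2),'z',np.round(np.percentile(X[:,2],[5,50,95]),4), 'px',st[i])
    U=P[...,1]
    hi=g&(P[...,2]>0.170)&(P[...,2]<0.20)&white
    rep('wall top',hi&(U<-0.13)&(U>-0.35)&(P[...,0]>0.3))
    rep('room tops',hi&(U>0.03)&(P[...,0]>0.3))
    for zz in (0.0,): 
        m=g&(P[...,0]>.35)&(abs(P[...,2])<.005); print('table z',np.median(P[m][:,2]))
    b=(hsv[...,0]<25)&(hsv[...,1]>60)&g
    rep('rack top',b&(abs(P[...,2]-.045)<.006)&(U<-.1)&(P[...,0]>.3))
    rep('base top',b&(abs(P[...,2]-.012)<.005)&(U>0)&(P[...,0]>.3))
z=np.load('top0.npz'); im=z['im']
save('crop1.png',np.hstack([cv2.resize(im[150:270,340:480],None,fx=2.8,fy=2.8),cv2.resize(im[130:270,120:300],None,fx=2.4,fy=2.4)]) if 0 else cv2.resize(im[130:280,120:460],None,fx=2.3,fy=2.3))
z=np.load('scene0.npz'); im=z['im']
save('crop2.png',cv2.resize(im[90:270,150:480],None,fx=2.4,fy=2.4))
E
python3 m.py
```

```text
top wall top 637 c [ 512.8 -194.7] wh [179.4  12.8] a 17.16 svdang -162.62 z [0.1734 0.1793 0.1815] px [389 169  35  88 637]
top room tops 1501 c [535.5 210.3] wh [281.1 191.6] a 83.83 svdang -70.47 z [0.1776 0.1814 0.1837] px [ 129  160  151   96 1501]
table z -0.000648290371097926
top rack top 851 c [ 530.8 -261.3] wh [143.1  33. ] a 17.22 svdang -162.72 z [0.0414 0.0445 0.0477] px [407 177  33  61 851]
top base top 2395 c [589.9 226.5] wh [234.5 138.1] a 83.59 svdang -88.19 z [0.0093 0.0119 0.0144] px [ 172  153   99   55 2395]
scene wall top 433 c [ 515.2 -193.1] wh [183.4  13.5] a 17.78 svdang 17.53 z [0.1723 0.1797 0.182 ] px [206 143  41  54 433]
scene room tops 1178 c [472.1 175.9] wh [162.8 337. ] a 27.95 svdang -70.04 z [0.1711 0.1811 0.1842] px [ 337  111  116   71 1178]
table z 0.00033266375154861194
scene rack top 752 c [ 539.7 -269.5] wh [149.1  55.6] a 17.18 svdang 16.23 z [0.0414 0.045  0.0478] px [178 200  46  50 752]
scene base top 5452 c [556.4 210.6] wh [280.8 214.9] a 83.27 svdang -81.1 z [0.0098 0.0128 0.0155] px [ 349  165  118   76 5452]
```

```bash
cat > m2.py <<'E'
from h import *
from plant import pinch_z
print('pinch',pinch_z)
for n in('top','scene'):
    z=np.load(n+'0.npz'); im,d=z['im'],z['d']; P=cloud(n,d)
    m=(d>0)&(P[...,2]>.176)&(P[...,2]<.188)&(P[...,1]>.03)&(P[...,0]>.3)
    X=P[m]; yaw=np.radians(-6.3)
    for it in range(3):
        c,s=np.cos(yaw),np.sin(yaw); r=X[:,:2]@np.array([[c,-s],[s,c]])  # to room axes
        x0=np.percentile(r[:,0],1)
        b=(r[:,0]<x0+.012)&(r[:,1]>r[:,1].min()+.02)
        p=np.polyfit(r[b,1],r[b,0],1); yaw-= np.arctan(p[0])
    c,s=np.cos(yaw),np.sin(yaw); r=X[:,:2]@np.array([[c,-s],[s,c]])
    bw=(r[:,0]<np.percentile(r[:,0],1)+.014); f=r[:,0]>np.percentile(r[:,0],1)+.03
    print(n,'yaw',np.degrees(yaw),'back x',np.percentile(r[bw&(r[:,1]>r[:,1].min()+.03),0],[1,50,99]),'y',np.percentile(r[bw,1],[.3,99.7]),
     'fin y',np.percentile(r[f,1],[1,50,99]),'x max',np.percentile(r[f,0],99.5), 'yaw fin',np.degrees(np.arctan(np.polyfit(r[f,0],r[f,1],1)[0])))
E
python3 m2.py
```

```text
pinch 0.0187
top yaw -6.211389944172241 back x [0.41397805 0.41997886 0.42586432] y [0.12682267 0.40567176] fin y [0.12660151 0.13239914 0.13885109] x max 0.6051151894267639 yaw fin 0.025206301300387392
scene yaw -6.286639140690782 back x [0.41201204 0.4223208  0.42664767] y [0.12899307 0.40808114] fin y [0.12895509 0.13471849 0.14129689] x max 0.6069709400116254 yaw fin 0.34241848181351797
```

View pics/crop2.png

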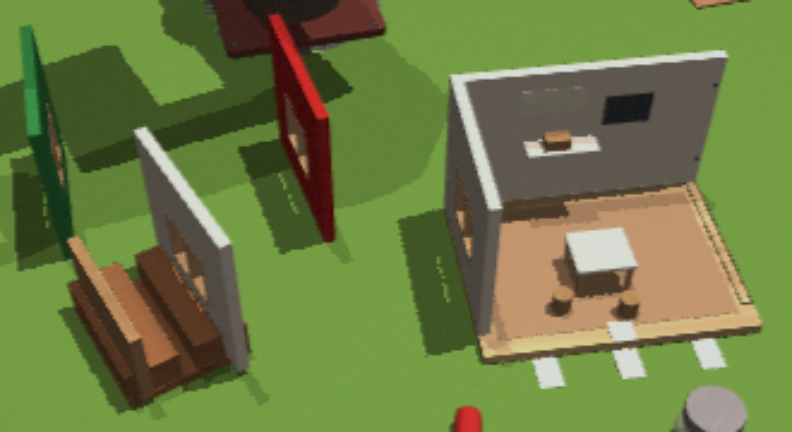

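View pics/crop1.png

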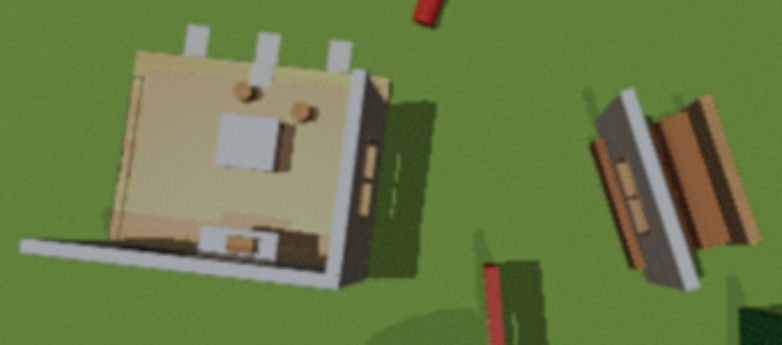

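```bash
cat >> h.py <<'E'
def mv(pos,yaw_deg,z_tilt=None):
    "shift(mm, tool axes) and rotvec(deg, tool axes) to pose: TCP pos, tool pointing down, tool x at yaw"
    s=state(); R0=R.from_quat(s['orientation']); y=np.radians(yaw_deg)
    Rt=R.from_matrix(np.array([[np.cos(y),np.sin(y),0],[np.sin(y),-np.cos(y),0],[0,0,-1]]))
    return np.round(R0.inv().apply(np.array(pos)-s['position'])*1000,1).tolist(), np.round((R0.inv()*Rt).as_rotvec(degrees=True),2).tolist()
E
python3 - <<'E'
from h import *
print(mv([.514,-.194,.26],17.3))
E
```

```text
([395.2, -243.0, -38.0], [-0.1, -0.01, 6.01])
```

Emit:
play_rows(series=[[[20, -12, -38], [0, 0, 1]], [[60, -37, -38], [0, 0, 2]], [[100, -61, -38], [0, 0, 3]], [[140, -86, -38], [0, 0, 4]], [[180, -110, -38], [0, 0, 5]], [[220, -135, -38], [0, 0, 6]], [[260, -160, -38], [0, 0, 6]], [[300, -184, -38], [0, 0, 6]], [[340, -209, -38], [0, 0, 6]], [[370, -228, -38], [0, 0, 6]], [[390, -240, -38], [0, 0, 6]], [[395, -243, -38], [-0.1, 0, 6]], [[395, -243, -38], [-0.1, 0, 6]], [[395, -243, -38], [-0.1, 0, 6]]], fingers=-1)

```text
clock: 1.5
position: [0.5132, -0.1948, 0.2598]
orientation: [0.989, 0.15, -0.0, 0.0]
force: [-0.3, -0.4, -0.3]
finger_gap: 0.0871
```

```bash
python3 - <<'E'
from h import *
s=state(); im,d=grab_frame('wrist'); save('w1.png',im); np.savez('w1.npz',im=im,d=d)
P=cloud('wrist',d)
hsv=cv2.cvtColor(im,cv2.COLOR_RGB2HSV)
m=(d>0)&(P[...,2]>.172)&(P[...,2]<.19)&(hsv[...,1]<70)&(P[...,1]>-.35)&(P[...,1]<-.1)
k,l,st,_=cv2.connectedComponentsWithStats(m.astype(np.uint8)); i=1+np.argmax(st[1:,4]); X=P[l==i]
print(s['position'],s['clock'],s['force'],st[i],cv2.minAreaRect(X[:,:2].astype(np.float32)*1000),np.median(X[:,2]))
E
```

```text
[ 0.51323281 -0.19477076  0.25980786] 1.5 [-0.25347995 -0.38495235 -0.27470523] [ 306   85   17  188 2791] ((524.3850708007812, -189.41563415527344), (154.2090301513672, 11.919083595275879), 17.427200317382812) 0.1812863709804071
```

View pics/w1.png

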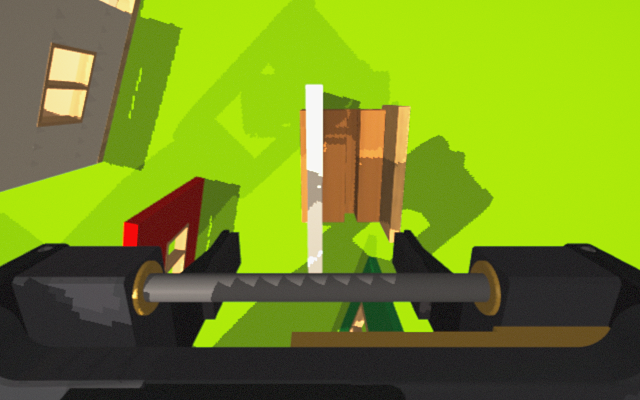

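```bash
python3 - <<'E'
from h import *
print(mv([.513,-.1933,.130],17.35))
E
```

```text
([0.5, -1.7, 129.8], [-0.0, 0.03, -0.11])
```

Emit:
play_rows(series=[[[0.5, -1.5, 25], [0, 0, 0]], [[0.5, -1.5, 55], [0, 0, 0]], [[0.5, -1.5, 85], [0, 0, 0]], [[0.5, -1.5, 110], [0, 0, 0]], [[0.5, -1.5, 125], [0, 0, 0]], [[0.5, -1.5, 130], [0, 0, 0]], [[0.5, -1.5, 130], [0, 0, 0]]])

```text
clock: 2.25
position: [0.5128, -0.194, 0.1298]
orientation: [0.989, 0.149, -0.0, -0.0]
force: [-0.5, 0.5, -0.0]
finger_gap: 0.0869
```

Emit:
play_rows(series=[[[0, 0, 0], [0, 0, 0]], [[0, 0, 0], [0, 0, 0]], [[0, 0, 0], [0, 0, 0]], [[0, 0, 0], [0, 0, 0]], [[0, 0, 0], [0, 0, 0]], [[0, 0, 0], [0, 0, 0]], [[0, 0, 0], [0, 0, 0]], [[0, 0, 0], [0, 0, 0]], [[0, 0, 0], [0, 0, 0]], [[0, 0, 0], [0, 0, 0]], [[0, 0, 0], [0, 0, 0]], [[0, 0, 0], [0, 0, 0]]], fingers=1, grip_force=45)

```text
clock: 3.45
position: [0.5128, -0.194, 0.1297]
orientation: [0.989, 0.149, -0.001, -0.0]
force: [0.5, -0.2, -1.0]
finger_gap: 0.0119
```

Emit:
play_rows(series=[[[0, 0, -4], [0, 0, 0]], [[0, 0, -12], [0, 0, 0]], [[0, 0, -24], [0, 0, 0]], [[0, 0, -36], [0, 0, 0]], [[0, 0, -50], [0, 0, 0]], [[0, 0, -75], [0, 0, 0]], [[0, 0, -105], [0, 0, 0]], [[0, 0, -135], [0, 0, 0]], [[0, 0, -165], [0, 0, 0]], [[0, 0, -195], [0, 0, 0]], [[0, 0, -215], [0, 0, 0]], [[0, 0, -220], [0, 0, 0]], [[0, 0, -220], [0, 0, 0]]])

```text
clock: 4.75
position: [0.5133, -0.1942, 0.3511]
orientation: [0.989, 0.149, 0.0, 0.001]
force: [0.6, -0.2, -1.1]
finger_gap: 0.0115
```

```bash
python3 - <<'E'
from h import *
s=state(); print(s['position'],s['force'],s['ft_torque'],s['finger_gap'])
for n in('top','scene'):
    im,d=grab_frame(n); save(n+'2.png',im); np.savez(n+'2.npz',im=im,d=d)
print(mv([.575,.355,.352],-6.2), mv([.575,.355,.352],-6.2+180))
E
```

```text
[ 0.51330521 -0.1941817   0.35106886] [ 0.58283111 -0.17053159 -1.13677315] [-0.04804039  0.01300008 -0.10776137] 0.011505959711478102
([221.8, -505.8, -3.1], [-0.07, 0.15, 23.39]) ([221.8, -505.8, -3.1], [-0.21, -0.1, -156.61])
```

View pics/scene2.png

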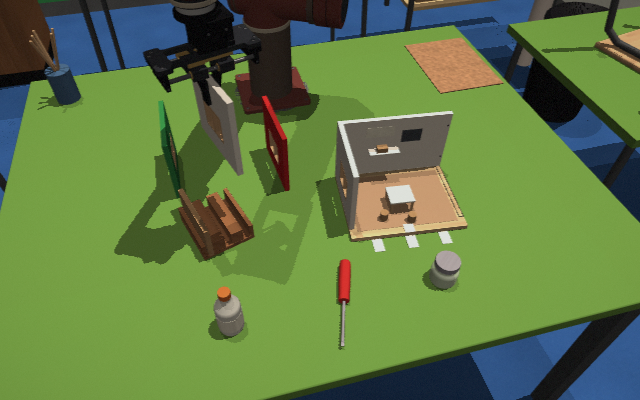

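```bash
python3 - <<'E'
from h import *
print(mv([.582,.3407,.352],-6.2))
E
```

```text
([224.3, -490.0, -3.2], [-0.07, 0.15, 23.39])
```

Emit:
play_rows(series=[[[5, -10, -3], [0, 0, 0]], [[16, -35, -3], [0, 0, 1]], [[32, -70, -3], [0, 0, 3]], [[50, -109, -3], [0, 0, 5]], [[68, -148, -3], [0, 0, 7]], [[86, -187, -3], [0, 0, 9]], [[104, -226, -3], [0, 0, 11]], [[122, -265, -3], [0, 0, 13]], [[140, -304, -3], [0, 0, 15]], [[158, -343, -3], [0, 0, 17]], [[176, -382, -3], [0, 0, 19]], [[194, -421, -3], [0, 0, 21]], [[208, -452, -3], [0, 0, 22.5]], [[218, -475, -3], [0, 0, 23.4]], [[222, -486, -3], [-0.1, 0.1, 23.4]], [[224, -490, -3], [-0.1, 0.1, 23.4]], [[224, -490, -3], [-0.1, 0.1, 23.4]], [[224, -490, -3], [-0.1, 0.1, 23.4]]])

```text
clock: 6.65
position: [0.5818, 0.3394, 0.3518]
orientation: [0.999, -0.055, -0.0, 0.001]
force: [-1.0, -0.3, -1.8]
finger_gap: 0.0119
```

```bash
python3 - <<'E'
from h import *
s=state(); print(s['clock'],s['position'],R.from_quat(s['orientation']).as_matrix().round(4).tolist(),s['force'],s['finger_gap'])
for n in('wrist','top','scene'):
    im,d=grab_frame(n); save(n+'3.png',im); np.savez(n+'3.npz',im=im,d=d)
E
```

```text
6.65 [0.58179182 0.3394252  0.35181918] [[0.994, -0.1091, -0.001], [-0.1091, -0.994, -0.0012], [-0.0009, 0.0013, -1.0]] [-1.00693559 -0.27563802 -1.79331187] 0.011905337027118337
```

View pics/wrist3.png

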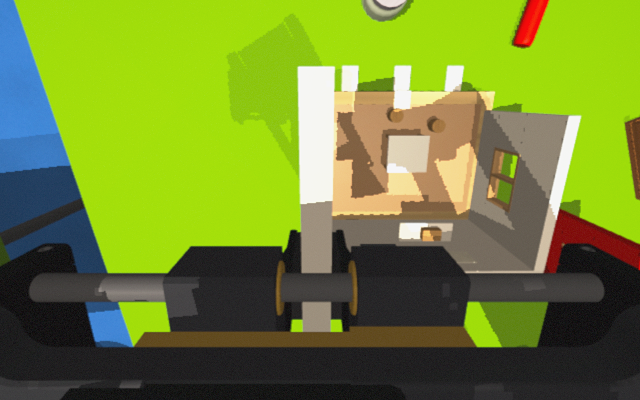

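View pics/top3.png

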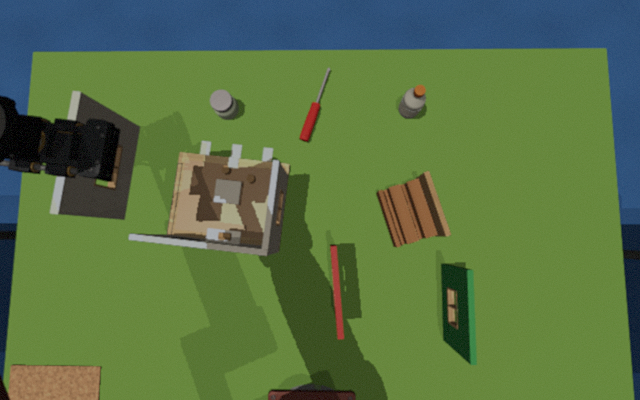

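View pics/scene3.png

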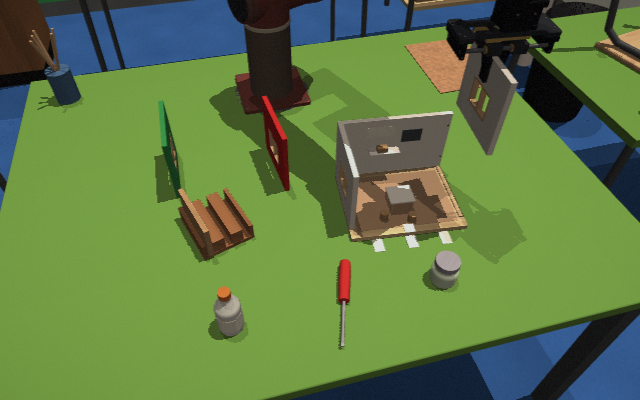

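```bash
cat > m3.py <<'E'
from h import *
import sys
tag=sys.argv[1]; ztop=float(sys.argv[2])
yaw=np.radians(-6.25); c,s_=np.cos(yaw),np.sin(yaw); M=np.array([[c,-s_],[s_,c]])
s=state(); print('tcp room',s['position'][:2]@M,s['position'][2])
for n in('wrist','top','scene'):
    z=np.load(n+tag+'.npz'); im,d=z['im'],z['d']; P=cloud(n,d); hsv=cv2.cvtColor(im,cv2.COLOR_RGB2HSV)
    r=np.concatenate([P[...,:2]@M,P[...,2:]],-1)
    m=(d>0)&(hsv[...,1]<80)&(hsv[...,2]>90)&(abs(P[...,2]-ztop)<.010)&(abs(r[...,1]-.4)<.04)&(r[...,0]>.44)&(r[...,0]<.66)
    X=r[m]
    if len(X)>50:
        p=np.polyfit(X[:,0],X[:,1],1)
        print(n,'held top n',len(X),'x',np.percentile(X[:,0],[.5,99.5]).round(4),'y lo/med/hi',np.percentile(X[:,1]-np.polyval(p,X[:,0])+np.polyval(p,.52),[1,50,99]).round(4),'yawoff',np.degrees(np.arctan(p[0])).round(2),'z',np.median(X[:,2]).round(4),'slope z/x',np.polyfit(X[:,0],X[:,2],1)[0].round(4))
    # inner (-y) face plane
    f=(d>0)&(P[...,2]<ztop-.02)&(P[...,2]>ztop-.16)&(abs(r[...,1]-.394)<.02)&(r[...,0]>.44)&(r[...,0]<.66)&(hsv[...,1]<80)
    X=r[f]
    if len(X)>200:
        A=np.c_[X[:,0]-.52,X[:,2]-(ztop-.08),np.ones(len(X))]
        for _ in range(3):
            q=np.linalg.lstsq(A,X[:,1],rcond=None)[0]; k=abs(A@q-X[:,1])<.003; A,X=A[k],X[k]
        print(n,'inner face n',len(X),'dy/dx,dy/dz,y',q.round(4),'zmin',np.percentile(X[:,2],.5).round(4),'xrange',np.percentile(X[:,0],[.5,99.5]).round(4))
    # room tops
    t=(d>0)&(abs(P[...,2]-.182)<.007)&(hsv[...,1]<80)&(r[...,1]<.385)&(r[...,1]>.1)&(r[...,0]>.40)&(r[...,0]<.63); X=r[t]
    b=X[(X[:,0]<.432)]; g=X[X[:,0]>.45]
    if len(b)>30: print(n,'back x',np.percentile(b[:,0],[1,50,99]).round(4),'y',np.percentile(b[:,1],[.5,99.5]).round(4))
    if len(g)>30: p=np.polyfit(g[:,0],g[:,1],1); print(n,'fin y',np.percentile(g[:,1],[1,50,99]).round(4),'xmax',np.percentile(g[:,0],99.5).round(4),'yaw off',np.degrees(p[0]).round(2))
E
python3 m3.py 3 .402
```

```text
tcp room [0.54159984 0.40073857] 0.3522424116714102
wrist held top n 7586 x [0.5263 0.631 ] y lo/med/hi [0.3952 0.4011 0.4069] yawoff -0.06 z 0.4037 slope z/x 0.0011Traceback (most recent call last):
  File "m3.py", line 21, in <module>
    print(n,'inner face n',len(X),'dy/dx,dy/dz,y',q.round(4),'zmin',np.percentile(X[:,2],.5).round(4),'xrange',np.percentile(X[:,0],[.5,99.5]).round(4))
                                                                    ~~~~~~~~~~~~~^^^^^^^^^^^
    return _quantile_unchecked(
        a, q, axis, out, overwrite_input, method, keepdims, weights)
    return _ureduce(a,
                    func=_quantile_ureduce_func,
    ...<5 lines>...
                    overwrite_input=overwrite_input,
                    method=method)
    r = func(a, **kwargs)
    result = _quantile(arr,
                       quantiles=q,
    ...<2 lines>...
                       out=out,
                       weights=wgt)
    slices_having_nans = np.isnan(arr[-1, ...])
                                  ~~~^^^^^^^^^
IndexError: index -1 is out of bounds for axis 0 with size 0
```

```bash
sed -i 's/<.003; A,X=A\[k\],X\[k\]/<max(.003,np.median(abs(A@q-X[:,1]))*1.5); A,X=A[k],X[k]/' m3.py; python3 m3.py 3 .402
```

```text
tcp room [0.54159984 0.40073857] 0.3522424116714102
wrist held top n 7586 x [0.5263 0.631 ] y lo/med/hi [0.3952 0.4011 0.4069] yawoff -0.06 z 0.4037 slope z/x 0.0011
wrist inner face n 292 dy/dx,dy/dz,y [-7.2654  0.1204  0.6103] zmin 0.3535 xrange [0.5492 0.5521]
wrist back x [0.4225 0.4245 0.4313] y [0.1291 0.2231]
wrist fin y [0.1293 0.1383 0.1422] xmax 0.6041 yaw off -0.07
top held top n 579 x [0.4533 0.6323] y lo/med/hi [0.3919 0.3986 0.4054] yawoff 0.02 z 0.4016 slope z/x -0.0018
top inner face n 3164 dy/dx,dy/dz,y [-0.0005  0.0023  0.3929] zmin 0.2425 xrange [0.4541 0.6304]
top back x [0.4138 0.42   0.4298] y [0.1272 0.3825]
top fin y [0.127  0.1327 0.1392] xmax 0.6049 yaw off -0.07
scene held top n 198 x [0.5445 0.6343] y lo/med/hi [0.3947 0.4012 0.4071] yawoff -0.32 z 0.4027 slope z/x -0.0393
scene inner face n 2138 dy/dx,dy/dz,y [ 4.500e-03 -2.000e-04  3.946e-01] zmin 0.2424 xrange [0.4568 0.6342]
scene back x [0.4135 0.4238 0.4303] y [0.1301 0.3833]
scene fin y [0.1285 0.1342 0.1409] xmax 0.6071 yaw off 0.1
```

Emit:
play_rows(series=[[[0, -2, 15], [0, 0, 0]], [[0, -2, 40], [0, 0, 0]], [[0, -2, 70], [0, 0, 0]], [[0, -2, 100], [0, 0, 0]], [[0, -2, 130], [0, 0, 0]], [[0, -2, 155], [0, 0, 0]], [[0, -2, 175], [0, 0, 0]], [[0, -2, 190], [0, 0, 0]], [[0, -2, 200], [0, 0, 0]], [[0, -2, 205], [0, 0, 0]], [[0, -2, 205], [0, 0, 0]], [[0, -2, 205], [0, 0, 0]]])

```text
clock: 8.0
position: [0.5828, 0.3415, 0.1483]
orientation: [0.998, -0.055, 0.001, -0.0]
force: [0.3, 0.8, -2.3]
finger_gap: 0.0119
```

```bash
python3 - <<'E'
from h import *
s=state(); print(s['clock'],s['position'],s['force'],s['finger_gap'])
for n in('wrist','top','scene'):
    im,d=grab_frame(n); save(n+'4.png',im); np.savez(n+'4.npz',im=im,d=d)
E
python3 m3.py 4 .198
```

```text
8.0 [0.58279223 0.34153452 0.14834918] [ 0.33848785  0.75751717 -2.34917581] 0.011901215826454816
tcp room [0.54212224 0.40301172] 0.14851117272300854
wrist held top n 7605 x [0.5267 0.6314] y lo/med/hi [0.3974 0.4033 0.4091] yawoff -0.05 z 0.2001 slope z/x 0.0026
wrist inner face n 224 dy/dx,dy/dz,y [-3.7972  0.0778  0.5078] zmin 0.1504 xrange [0.5501 0.5525]
top held top n 322 x [0.4535 0.632 ] y lo/med/hi [0.3943 0.4007 0.4075] yawoff -0.04 z 0.1982 slope z/x -0.0003
top inner face n 1153 dy/dx,dy/dz,y [ 2.000e-04 -7.000e-04  3.951e-01] zmin 0.0387 xrange [0.4547 0.6303]
top back x [0.4138 0.42   0.4298] y [0.1273 0.3835]
top fin y [0.127  0.1328 0.1392] xmax 0.6052 yaw off 0.72
scene held top n 159 x [0.5534 0.6349] y lo/med/hi [0.3972 0.4035 0.4102] yawoff -0.31 z 0.1993 slope z/x -0.0348
scene inner face n 1306 dy/dx,dy/dz,y [ 0.0049 -0.0011  0.397 ] zmin 0.0389 xrange [0.4605 0.6348]
scene back x [0.4138 0.4239 0.4295] y [0.13  0.347]
scene fin y [0.1287 0.1343 0.3846] xmax 0.6069 yaw off 1.61
```

View pics/wrist4.png

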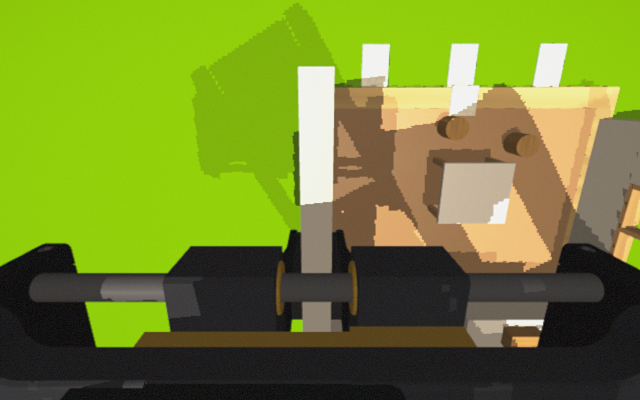

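View pics/scene4.png

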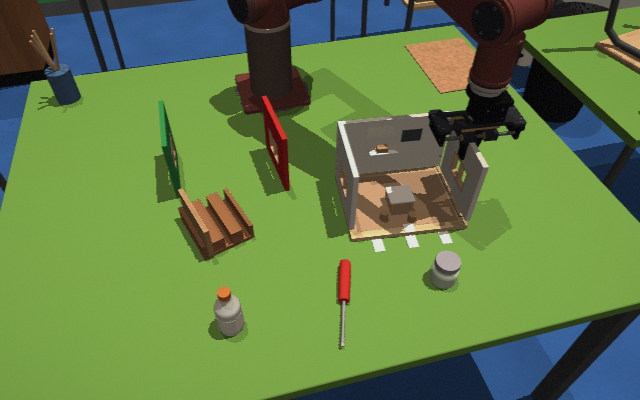

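Emit:
play_rows(series=[[[-5, 0, 5], [0, 0, 0]], [[-11, 0, 9], [0, 0, 0]], [[-16, 0, 12], [0, 0, 0]], [[-20, 0, 13], [0, 0, 0]], [[-22, 0, 14], [0, 0, 0]], [[-22, 0, 14], [0, 0, 0]], [[-22, 0, 14], [0, 0, 0]]])

```text
clock: 8.85
position: [0.5611, 0.3441, 0.1347]
orientation: [0.998, -0.055, 0.001, -0.0]
force: [-0.0, 0.0, -1.2]
finger_gap: 0.0117
```

Emit:
play_rows(series=[[[0, 0, 0.4], [0, 0, 0]], [[0, 0, 0.8], [0, 0, 0]], [[0, 0, 1.2], [0, 0, 0]], [[0, 0, 1.6], [0, 0, 0]], [[0, 0, 1.6], [0, 0, 0]]])

```text
clock: 9.35
position: [0.5611, 0.344, 0.133]
orientation: [0.998, -0.055, 0.001, -0.0]
force: [0.4, -0.3, -2.1]
finger_gap: 0.012
```

Emit:
play_rows(series=[[[0, 0, 0.3], [0, 0, 0]], [[0, 0, 0.6], [0, 0, 0]], [[0, 0, 0.9], [0, 0, 0]], [[0, 0, 0.9], [0, 0, 0]]])

```text
clock: 9.75
position: [0.5611, 0.344, 0.132]
orientation: [0.998, -0.055, 0.001, -0.0]
force: [0.0, -0.1, -1.2]
finger_gap: 0.0119
```

Emit:
play_rows(series=[[[0, 0, 0.2], [0, 0, 0]], [[0, 0, 0.4], [0, 0, 0]], [[0, 0, 0.4], [0, 0, 0]]])

```text
clock: 10.05
position: [0.5612, 0.3441, 0.1319]
orientation: [0.998, -0.055, 0.001, -0.0]
force: [0.1, -0.4, -0.2]
finger_gap: 0.0121
```

Emit:
play_rows(series=[[[-0.6, 0, 0], [0, 0, 0]], [[-1.2, 0, 0], [0, 0, 0]], [[-1.8, 0, 0], [0, 0, 0]], [[-2.4, 0, 0], [0, 0, 0]], [[-2.4, 0, 0], [0, 0, 0]]])

```text
clock: 10.55
position: [0.5588, 0.3444, 0.132]
orientation: [0.998, -0.055, 0.001, -0.0]
force: [-0.1, 0.5, 0.3]
finger_gap: 0.0115
```

Emit:
play_rows(series=[[[-0.3, 0, 0], [0, 0, 0]], [[-0.6, 0, 0], [0, 0, 0]], [[-0.9, 0, 0], [0, 0, 0]], [[-0.9, 0, 0], [0, 0, 0]]])

```text
clock: 10.95
position: [0.5579, 0.3445, 0.132]
orientation: [0.998, -0.055, 0.001, -0.0]
force: [0.9, 0.7, -0.4]
finger_gap: 0.0116
```

Emit:
play_rows(series=[[[-0.3, 0, 0], [0, 0, 0]], [[-0.6, 0, 0], [0, 0, 0]], [[-0.6, 0, 0], [0, 0, 0]]])

```text
clock: 11.25
position: [0.5572, 0.3445, 0.132]
orientation: [0.998, -0.055, 0.001, -0.0]
force: [0.9, 0.2, -1.5]
finger_gap: 0.0113
```

Emit:
play_rows(series=[[[-0.3, 0, 0], [0, 0, 0]], [[-0.6, 0, 0], [0, 0, 0]], [[-0.6, 0, 0], [0, 0, 0]]])

```text
clock: 11.55
position: [0.5566, 0.3446, 0.132]
orientation: [0.998, -0.055, 0.001, -0.0]
force: [0.8, 0.1, -1.8]
finger_gap: 0.0116
```

Emit:
play_rows(series=[[[-0.3, 0, 0], [0, 0, 0]], [[-0.6, 0, 0], [0, 0, 0]], [[-0.6, 0, 0], [0, 0, 0]]])

```text
clock: 11.85
position: [0.5559, 0.3447, 0.132]
orientation: [0.998, -0.055, 0.001, -0.0]
force: [0.5, 0.2, -0.8]
finger_gap: 0.012
```

Emit:
play_rows(series=[[[-0.3, 0, 0], [0, 0, 0]], [[-0.6, 0, 0], [0, 0, 0]], [[-0.6, 0, 0], [0, 0, 0]]])

```text
clock: 12.15
position: [0.5556, 0.3447, 0.132]
orientation: [0.998, -0.055, 0.001, -0.0]
force: [2.6, 0.2, -1.6]
finger_gap: 0.0115
```

Emit:
play_rows(series=[[[-0.3, 0, 0], [0, 0, 0]], [[-0.6, 0, 0], [0, 0, 0]], [[-0.6, 0, 0], [0, 0, 0]]])

```text
clock: 12.45
position: [0.5557, 0.3447, 0.1321]
orientation: [0.998, -0.055, 0.002, -0.0]
force: [5.1, 0.6, -1.6]
finger_gap: 0.0115
```

```bash
python3 - <<'E'
from h import *
s=state(); print(s['clock'],s['position'],s['force'],s['ft_torque'],s['finger_gap'])
for n in('wrist','top','scene'):
    im,d=grab_frame(n); save(n+'5.png',im); np.savez(n+'5.npz',im=im,d=d)
E
python3 m3.py 5 .182
```

```text
12.45 [0.55567356 0.34467343 0.13213818] [ 5.06763101  0.64407831 -1.63317381] [-0.0370893  -0.81434933  0.03055686] 0.011472514891852588
tcp room [0.51484797 0.40312464] 0.1321624983097022
wrist held top n 7616 x [0.4993 0.604 ] y lo/med/hi [0.3974 0.4034 0.4092] yawoff -0.1 z 0.1838 slope z/x 0.0052
wrist inner face n 268 dy/dx,dy/dz,y [-2.5956 -0.0043  0.4028] zmin 0.1348 xrange [0.5226 0.5252]
top held top n 271 x [0.4405 0.605 ] y lo/med/hi [0.3941 0.4005 0.4074] yawoff -0.06 z 0.1817 slope z/x 0.0046
top inner face n 989 dy/dx,dy/dz,y [-7.000e-04 -1.000e-04  3.953e-01] zmin 0.0241 xrange [0.4403 0.6033]
top back x [0.4139 0.42   0.4298] y [0.1272 0.3826]
top fin y [0.127  0.1328 0.1391] xmax 0.605 yaw off -0.04
scene held top n 149 x [0.5262 0.6077] y lo/med/hi [0.3965 0.4031 0.4098] yawoff -0.02 z 0.1828 slope z/x -0.0352
scene inner face n 1144 dy/dx,dy/dz,y [ 0.0049 -0.0023  0.3972] zmin 0.0223 xrange [0.4408 0.6078]
scene back x [0.413  0.4239 0.4297] y [0.1294 0.335 ]
scene fin y [0.1287 0.1344 0.3505] xmax 0.6074 yaw off -1.06
```

Emit:
play_rows(series=[[[-0.6, 0, 0.2], [0, 0, 0]], [[-0.8, 0, 0.3], [0, 0, 0]], [[-1.0, 0, 0.3], [0, 0, 0]], [[-1.0, 0, 0.3], [0, 0, 0]], [[-1.0, 0, 0.3], [0, 0, 0]]])

```text
clock: 13.1
position: [0.5557, 0.3447, 0.1323]
orientation: [0.998, -0.055, 0.003, -0.001]
force: [6.2, -0.1, -1.4]
finger_gap: 0.0118
```

```bash
python3 - <<'E'
from h import *
s=state(); print(s['clock'],s['position'],s['force'],s['ft_torque'],s['finger_gap'])
E
```

```text
13.1 [0.55574802 0.34469313 0.132304  ] [ 6.16836925 -0.14978906 -1.37776874] [-0.02453073 -0.78796926 -0.03123109] 0.011823885771071307
```

```bash
python3 - <<'E'
from h import *
s=state(); print(mv(s['position'],-6.25), R.from_quat(s['orientation']).as_matrix().round(4).tolist())
im,d=grab_frame('scene'); save('scene6.png',im[80:280,320:560].repeat(3,0).repeat(3,1))
E
```

```text
([0.0, 0.0, 0.0], [-0.09, -0.34, -0.07]) [[0.9939, -0.11, 0.0061], [-0.11, -0.9939, 0.0009], [0.0059, -0.0016, -1.0]]
```

View pics/scene6.png

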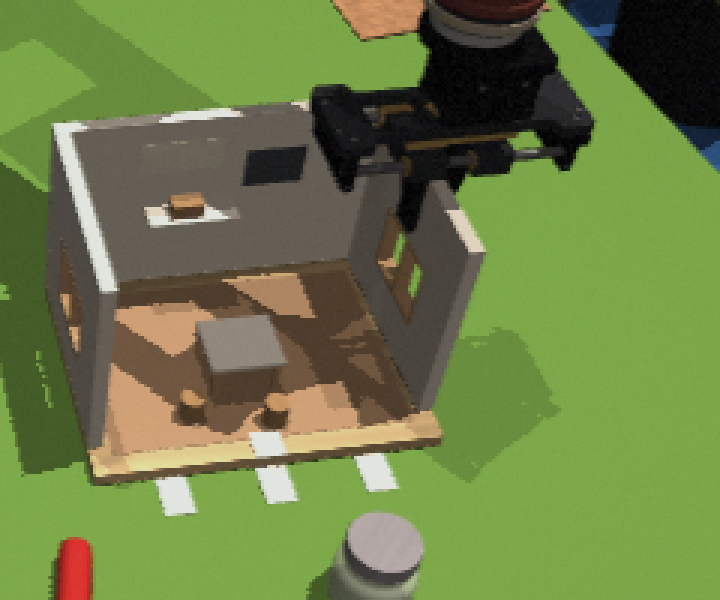

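Emit:
play_rows(series=[[[-1.0, 0, 0.4], [0, -0.3, 0]], [[-1.2, 0, 0.5], [0, -0.5, 0]], [[-1.4, 0, 0.5], [0, -0.6, 0]], [[-1.4, 0, 0.5], [0, -0.6, 0]], [[-1.4, 0, 0.5], [0, -0.6, 0]], [[-1.4, 0, 0.5], [0, -0.6, 0]]])

```text
clock: 13.75
position: [0.5554, 0.3447, 0.1318]
orientation: [0.998, -0.055, -0.001, -0.001]
force: [7.1, -0.8, -4.7]
finger_gap: 0.0117
```

```bash
python3 - <<'E'
from h import *
s=state(); print(s['clock'],s['position'],s['force'],s['ft_torque'],s['finger_gap'],R.from_quat(s['orientation']).as_matrix().round(4).tolist())
E
```

```text
13.75 [0.55544593 0.34466341 0.1317659 ] [ 7.11993621 -0.79351815 -4.66334334] [-0.04129089 -1.32300969 -0.09154762] 0.011677498573075047 [[0.9939, -0.1102, -0.002], [-0.1102, -0.9939, 0.0021], [-0.0023, -0.0019, -1.0]]
```

Emit:
play_rows(series=[[[-1.4, 0, 0.2], [0, -0.2, 0]], [[-1.6, 0, 0.2], [0, -0.2, 0]], [[-1.8, 0, 0.2], [0, -0.2, 0]], [[-1.8, 0, 0.2], [0, -0.2, 0]], [[-1.8, 0, 0.2], [0, -0.2, 0]], [[-1.8, 0, 0.2], [0, -0.2, 0]], [[-1.8, 0, 0.2], [0, -0.2, 0]]])

```text
clock: 14.45
position: [0.5554, 0.3446, 0.1318]
orientation: [0.998, -0.055, -0.001, -0.001]
force: [7.5, -0.3, -4.5]
finger_gap: 0.0117
```

```bash
python3 - <<'E'
from h import *
s=state(); print(s['clock'],s['position'],s['force'],s['ft_torque'],s['finger_gap'],R.from_quat(s['orientation']).as_matrix().round(4).tolist())
E
```

```text
14.45 [0.55542336 0.34463039 0.13178588] [ 7.4681739  -0.26469793 -4.52967727] [-0.10007304 -1.58860361 -0.04294116] 0.011693504233645246 [[0.9939, -0.1105, -0.0018], [-0.1105, -0.9939, 0.0027], [-0.002, -0.0025, -1.0]]
```

Emit:
play_rows(series=[[[-1.8, 0, 0.1], [0, -0.2, 0]], [[-2.1, 0, 0.1], [0, -0.2, 0]], [[-2.4, 0, 0.1], [0, -0.2, 0]], [[-2.4, 0, 0.1], [0, -0.2, 0]], [[-2.4, 0, 0.1], [0, -0.2, 0]], [[-2.4, 0, 0.1], [0, -0.2, 0]], [[-2.4, 0, 0.1], [0, -0.2, 0]], [[-2.4, 0, 0.1], [0, -0.2, 0]]])

```text
clock: 15.25
position: [0.5555, 0.3445, 0.1319]
orientation: [0.998, -0.056, -0.0, -0.002]
force: [10.6, -0.5, -6.1]
finger_gap: 0.0115
```

```bash
python3 - <<'E'
from h import *
s=state(); print(s['clock'],s['position'],s['force'],s['ft_torque'],s['finger_gap'],R.from_quat(s['orientation']).as_matrix().round(4).tolist())
for n in('wrist','top','scene'):
    im,d=grab_frame(n); save(n+'7.png',im); np.savez(n+'7.npz',im=im,d=d); print(state()['force'])
save('crop7.png',im[80:280,320:560].repeat(3,0).repeat(3,1))
E
python3 m3.py 7 .182
```

```text
15.25 [0.55547963 0.34450844 0.13194674] [10.58405244 -0.5441804  -6.07471004] [-0.076839   -1.89342541 -0.04977177] 0.011484740414782478 [[0.9938, -0.1111, -0.0002], [-0.1111, -0.9938, 0.0034], [-0.0006, -0.0034, -1.0]]
[ 9.95438432  0.3821132  -5.91082717]
[11.05148062  0.10263167 -5.8037443 ]
[10.62255173 -0.7597737  -5.65698408]
tcp room [0.51465434 0.40295634] 0.13195138237046125
wrist held top n 7614 x [0.4992 0.604 ] y lo/med/hi [0.3971 0.4031 0.4089] yawoff -0.2 z 0.1834 slope z/x 0.0015
wrist inner face n 255 dy/dx,dy/dz,y [-7.4102  0.0463  0.4209] zmin 0.1338 xrange [0.5224 0.5252]
top held top n 268 x [0.4405 0.6052] y lo/med/hi [0.394  0.4004 0.4073] yawoff -0.11 z 0.1814 slope z/x -0.0006
top inner face n 969 dy/dx,dy/dz,y [-0.0033 -0.0025  0.3951] zmin 0.0229 xrange [0.4403 0.6034]
top back x [0.4139 0.42   0.4298] y [0.1271 0.3835]
top fin y [0.127  0.1327 0.1391] xmax 0.6051 yaw off -0.02
scene held top n 146 x [0.5287 0.6077] y lo/med/hi [0.3968 0.4025 0.409 ] yawoff -0.1 z 0.1825 slope z/x -0.0418
scene inner face n 1129 dy/dx,dy/dz,y [ 0.0026 -0.0049  0.3971] zmin 0.0223 xrange [0.4407 0.6073]
scene back x [0.4139 0.4239 0.4301] y [0.1294 0.3352]
scene fin y [0.1285 0.1342 0.382 ] xmax 0.6077 yaw off -1.21
```

View pics/crop7.png

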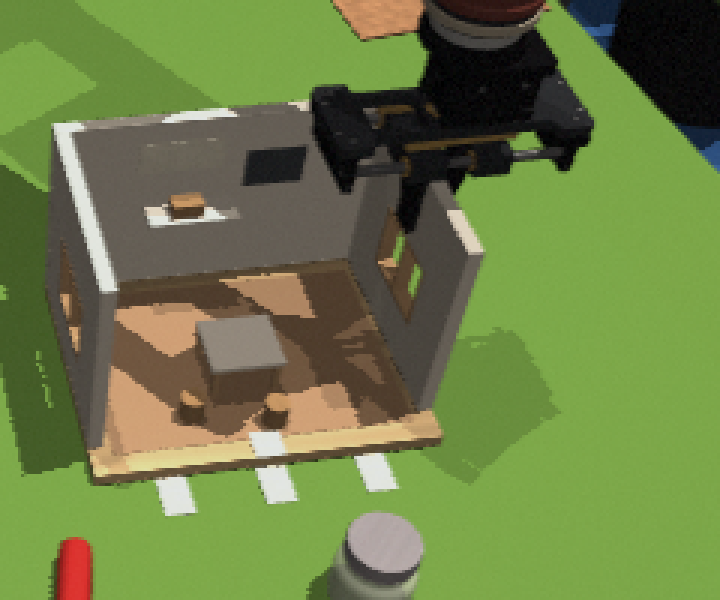

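View pics/top7.png

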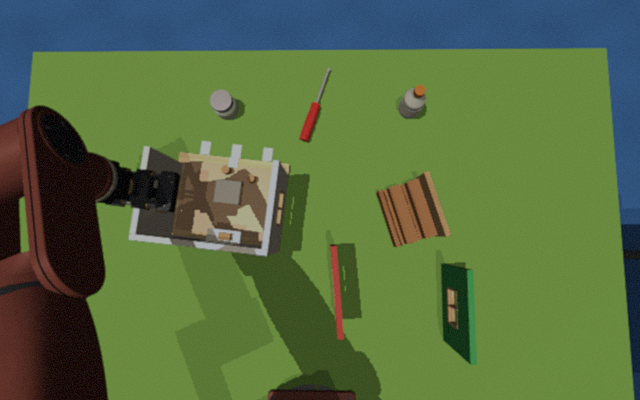

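The pictures show the wall standing at the open end: it is at (440,300) in the crop and (150,195) in the top view, with its rear edge on the back wall. It is level with the finished wall, and the push is steady at about 10.5 N.

```bash
python3 -c "
from plant import *
s=state(); print(s['clock'],s['force'],s['finger_gap']); print(sign_off())"
```

```text
15.4 [10.62255173 -0.7597737  -5.65698408] 0.011734816940552506
the job is handed in; nothing more can be done
None
```

I took the white windowed wall out of the rack and stood it at the open (+y) end of the room. I handed the job in at 15.4 s with the wall still gripped and pressed; no verdict was reported.

**Last checks:**
- **Push:** the wrist force was steady at 10–11 N towards the back wall.
- **Grip:** it was set to 45 N, with the fingers stopped at 11.7 mm on the 12 mm wall.
- **Position:** by the top and scene cameras the wall is within about 1 mm of flush in y. Its front edge and top height match the finished wall to under 1 mm.
- **Angles:** tilt and squareness were within about 0.005 rad.
- **Other items:** I did not touch the partition, bottle, jar or screwdriver, and the last top view shows them where they were.

**What disagreed:**
- **Camera offset:** the top and scene cameras differ by about 2 mm in absolute y, so I compared the wall with the finished wall within each picture.
- **Downward force:** the tool also reads about 6 N downward. That is more than the wall's weight, and I take the rest to be friction at the back wall.

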